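# Swipe-calibrate a curved touch strip and store it

## Robot

A 6-joint arm with a two-finger parallel gripper is mounted at the origin on the work surface. World frame = base frame: x ahead of the robot, y to its left, z up, the work surface at z = 0. Lengths are in mm, angles in rad, forces in N, time in s.
With the tool pointing down it reaches from about 375 to 925 mm from the base axis. Payload 5.7 kg.
Tool frame: the origin (TCP) lies at the centre of the arm's flange, where the gripper is bolted on; the fingertips stand 173 mm ahead of it and the grasp point (between the pads) lies 155 mm ahead of it; x points along the fingers, y is the direction in which the jaws open and shut, and the axes are right-handed (so a half turn about x gives the same grasp; the last joint's range is limited). The gripper opens to 85 mm and grips with 20 to 120 N. Pads are 22 mm wide; open, the fingers measure 114 mm over their backs; the gripper's body (76 mm by 85 mm) begins 54 mm behind the grasp point. The pads swing forward as they close: fully open they stand 13 mm farther back than shut.
Start: joints at [1.071, 0.359, 1.51, -0, 1.272, -0.115], TCP at [225.223, 556.111, 404.667] pointing down, gripper open.
Joint ranges: [-2.97, 2.97], [-1.01, 2.36], [0.21, 2.38], [-0.96, 4.11], [0.2, 2.71], [-2.98, 2.98]. Speed limits (rad/s): [2.39, 2.39, 3.14, 3.14, 3.14, 3.14].

## Interface

Orientations are given as a unit quaternion [x, y, z, w].
In Python, from station import robot gives the robot as it stands.
- The arm moves only by the tool play_rows, never from a script. Its argument "targets" is one flat list of numbers, 7 for each row, row after row: the shift along the tool's x, y, z in units of 25 mm (1.0 is 25 mm), then the turn, a rotation vector about the tool's x, y, z in units of 8 degrees (1.0 is 8 degrees), then the finger opening in mm, from 0 to 85.4. In form: [dx, dy, dz, wx, wy, wz, gripper, dx, dy, dz, wx, wy, wz, gripper, ...]. A call has 1 to 5 rows; each row is the pose to reach, as a shift and turn from the pose measured when the call began, along the tool's axes at that moment; what a row does not reach only later rows make up. A row lasts 1/8 s, in which the tool goes at most 62.5 mm and 10.7 degrees, less where a joint would pass 70% of its speed; a pose out of reach is approached as far as the arm can. A call with a gripper value outside its range is refused whole. The fingers move at their own pace and stop on an object; "newtons" is the grip in N (left out, the last holds). Time passes only in rows, so rows that repeat a pose let the fingers close. It gives the time, the measured TCP pose, the force and the opening at its end, in the units of the state.
- robot.observe(): the state, without advancing time (a new reading comes with each control period).
- robot.snapshot(name): name is "scene" or "top" or "wrist"; returns the picture (420x560x3 uint8, blue, green, red); there is no depth.
- robot.camera_params(name): a dict with "fx", "fy", "cx", "cy" (pixels), "R" (3x3) and "t" (3): a world point X has camera coordinates R X + t; the wrist camera has in their place "T_tool_cam" (4x4, takes a point from camera to tool coordinates, whose origin is the TCP and whose axes are the tool frame's). Camera axes: x right, y down, z forward; pixel columns grow to the right and rows downward; lengths in mm; the calibration is good to about 2 mm. A picture is of the moment at which its call begins: read the wrist's pose just before it. camera_params takes no time and is no camera call.
- robot.hand_in(): hands the job in, once; it reports no verdict.
Trained networks look in the newest picture that a camera, given by its name, has taken for a name from the list of things; names that differ only in an ending like _2 or _b are one class to them, and where a whole thing is asked for, a point or a joint stands for the part that bears it (a point fixed in the world has none). Each returns a list of dicts, best first, with "confidence" (0 to 1); they miss things now and then, are a little off and sometimes report something else, mostly with a low value. They report only what shows in the picture. A call takes as long as a camera call.
- robot.look_for(query, camera): "xy" ([column, row] as shares, 0 to 1, of the picture: columns of its width, rows of its height, amid what is visible of it).
- robot.cut_out(query, camera): "region" (420x560 bool, what is visible of it) and "xy" ([column, row] as shares, 0 to 1, of the picture: columns of its width, rows of its height, amid what is visible of it).
The state is a dict: "clock": time; "joint_pos": joint angles; "joint_velocities": joint speeds; "effort": joint torques, N m; "position": TCP position; "tool_rot": TCP orientation; "ft_force": force on the tool from outside, world axes, zero at the start; "ft_torque": the same for the moment, N m; "finger_gap": opening from 0.0 (shut) to 1.0 (fully open).
Only numpy, scipy, OpenCV 4.12 (cv2) and the standard library are available. Lean on these libraries where they do the work, as an engineer would, in place of code of your own. Each camera call takes 0.05 s, during which the arm holds its last target.

## Task

Calibrate the curved touch strip on the strip controller: with the gripper's fingers closed, set the fingertips lightly on the strip at its first mark, at the end beside the round knob, and slide along the curve over all five marks to the last one without lifting off or pressing hard. Then lift off and press the square button down to store the calibration. Leave the round button and everything else alone; nothing is to be picked up or shoved about.

Things in the scene. Friction and masses are not known exactly. Their poses are not given: they have to be found in the camera images.
- controller: low white instrument case fixed to the bench, 150 mm (its x) by 240 mm (its y), deck 34 mm above the bench; origin at the centre of its underside, z up. A black rubber touch strip curves over the deck. A knob (36 mm across, 20 mm tall on the deck) at its (-47, 92) mm stands beside the end where the swipe starts; three small flush sockets lie by the other end
- arc_centre (a point): centre of the strip's arc, at controller (-70, 0) mm, 44 mm above the bench. The strip is 24 mm wide, its centre line a circular arc of radius 100 mm from -0.92 to +0.92 rad about this point, measured from controller +x towards +y; its flat top is 44 mm above the bench, 10 mm above the deck. Five thin bare-metal lines across it are the marks
- strip (a joint): how far the touch strip is pushed down, m: 0 up and untouched, 0.010 bottomed. The whole strip sinks level on springs (it cannot tilt): it starts to give at about 0.6 N and adds 0.6 N per mm; a light touch keeps it between 0.001 and 0.008 (at most about 5 N)
- square_box: loose white push-button box, 84 x 84 mm, case top 32 mm above the bench, about 0.8 kg, on rubber feet, with a SQUARE black button cap (44 mm) in its centre; origin at the centre of its underside
- square_top (a point): centre of the top face of the square cap when up, 42 mm above the bench; press straight down
- square_button (a joint): travel of the square button, m: 0 up, 0.006 fully down; springs back; about 1.3 N to start, 4 N fully down; counts as pressed beyond 0.004
- round_box: the same box with a ROUND black cap (44 mm across); not to be pressed; origin at the centre of its underside. The two boxes may be on either side
- round_button (a joint): travel of the round button, m: 0 up, 0.006 fully down; must be left alone
- mark1 (a point): first metal mark, counted from the knob end: on the strip's centre line, on its unpressed top (44 mm above the bench), at arc angle +0.76 rad
- mark2 (a point): second metal mark, counted from the knob end: on the strip's centre line, on its unpressed top (44 mm above the bench), at arc angle +0.38 rad
- mark3 (a point): third metal mark, counted from the knob end: on the strip's centre line, on its unpressed top (44 mm above the bench), at arc angle 0 rad
- mark4 (a point): fourth metal mark, counted from the knob end: on the strip's centre line, on its unpressed top (44 mm above the bench), at arc angle -0.38 rad
- mark5 (a point): fifth metal mark, counted from the knob end: on the strip's centre line, on its unpressed top (44 mm above the bench), at arc angle -0.76 rad
- adapter: bystander, loose: steel coaxial adapter, 18 mm across, 34 mm tall, standing loose on the controller's deck inside the arc; leave it where it is
- screwdriver: bystander, loose: small screwdriver, 160 mm long, lying beyond the controller; leave it where it is
- spool: bystander, loose: black spool, 54 mm across, 50 mm tall; leave it where it is
- mug: bystander, loose: white mug, 76 mm across, 90 mm tall, handle to its +y; leave it where it is
- multimeter: bystander, loose: hand-held multimeter lying flat, 80 x 160 x 38 mm (dial included); leave it where it is
- jar: bystander, loose: clear jar with lid, 48 mm across, 60 mm tall; leave it where it is
- parts_tray: bystander, loose: black divided tray, 100 x 70 x 25 mm; leave it where it is

How it is judged:
By the outcome, as a careful person would: the job done as asked, in the order asked, and still so for the second after the job is handed in, with the robot touching nothing.
It also fails if it takes over 58 s, if anything falls off the work surface, if the arm or the gripper's body presses on something with over 40 N, if the wrist force passes 120 N, or if a joint passes its speed limit or range.

## Working session

There is one attempt and no reset: what is moved stays moved. The work goes in short steps, Python scripts to look and compute and a tool call to move; the robot and the scene stay as the last step left them, time stands still between calls to the robot, and variables do not carry over. Pictures are saved under pics/ and viewed, and the job is handed in when it is done.

Besides the shell and the picture viewer there is one more tool, called after "Call:" by a JSON object that holds its "name" and its "arguments". play_rows: Moves the arm, as the interface text tells. Its arguments: {"type":"object","properties":{"targets":{"type":"array","items":{"type":"number"}},"newtons":{"type":"number"}},"required":["targets"]}

```bash
ls; mkdir -p pics; python3 - <<'E'
from station import robot
import cv2
print(robot.observe())
for n in ("scene","top"):
    im=robot.snapshot(n); cv2.imwrite(f"pics/{n}0.png",im); print(robot.camera_params(n))
print(robot.camera_params("wrist"))
for q in ("controller","square_box","round_box","mark1","adapter","mark3","square_top","mark5","mug","jar","spool"):
    r=robot.look_for(q,"top"); print(q,[(round(d["xy"][0]*560,1),round(d["xy"][1]*420,1),round(d["confidence"],2)) for d in r])
print(robot.observe()["clock"])
E
```

```text
pics
{'clock': 0.0, 'joint_pos': array([ 1.07088535e+00,  3.59512981e-01,  1.51144600e+00,  4.28375549e-06,
        1.27251764e+00, -1.15064300e-01]), 'joint_velocities': array([-0.00129449, -0.00055646, -0.00024657,  0.00042462, -0.00123544,
       -0.00205028]), 'effort': array([ 8.94437198e-04, -5.27640438e+01, -2.78615963e+01,  3.21326957e-05,
        1.34212710e-02,  4.49869970e-05]), 'position': array([225.05850206, 555.79280088, 403.84338298]), 'tool_rot': array([ 0.13459171,  0.69425878, -0.13586051,  0.69385282]), 'ft_force': array([-0.30731116, -0.06716484, -0.19660702]), 'ft_torque': array([ 0.0310834 ,  0.02376087, -0.02517428]), 'finger_gap': 0.998210401605127}
{'fx': 452.5338725093318, 'fy': 452.5338725093318, 'cx': 287.84892990064736, 'cy': 210.6499870462367, 'R': array([[-0.81263191,  0.58275455, -0.00514822],
       [ 0.48097582,  0.66566424, -0.57057286],
       [-0.32907695, -0.46614188, -0.82123085]]), 't': array([ 500.89229625, -237.62372655, 1534.25424676])}
{'fx': 473.3838846785948, 'fy': 473.3838846785948, 'cx': 280.66543081352097, 'cy': 207.76792279318659, 'R
[... 395 characters left out ...]
.05088545e+01],
       [ 9.99999131e-01, -1.31589061e-03, -8.18838925e-05,
        -9.26402293e-02],
       [ 1.28975789e-03,  9.63475931e-01,  2.67791834e-01,
        -6.96838633e+01],
       [ 0.00000000e+00,  0.00000000e+00,  0.00000000e+00,
         1.00000000e+00]])}
controller [(178.0, 271.1, 0.69), (279.4, 226.4, 0.61)]
square_box [(379.7, 253.2, 0.74), (199.8, 192.7, 0.7), (230.2, 152.5, 0.64)]
round_box [(177.9, 270.0, 0.79)]
mark1 [(278.9, 225.0, 0.61)]
adapter []
mark3 [(278.9, 225.0, 0.61)]
square_top [(378.0, 253.5, 0.8), (278.3, 225.6, 0.38)]
mark5 [(278.9, 225.0, 0.61)]
mug [(386.3, 171.6, 0.89), (375.9, 250.2, 0.34)]
jar [(139.9, 247.7, 0.6)]
spool [(202.7, 192.7, 0.87)]
0.65
```

```bash
python3 - <<'E'
import cv2
im=cv2.imread("pics/top0.png"); c=im[110:320,110:430]; cv2.imwrite("pics/topc.png",cv2.resize(c,None,fx=2.5,fy=2.5,interpolation=cv2.INTER_CUBIC))
E
```

```text
(no output)
```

View pics/topc.png

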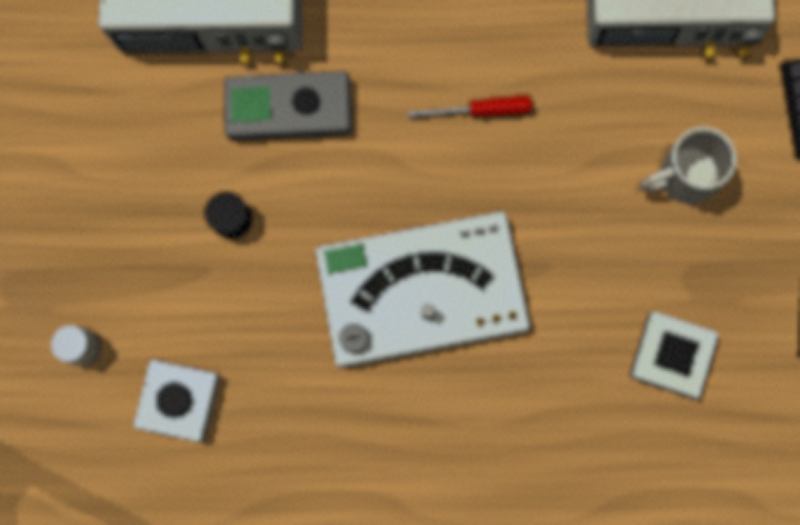

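View pics/scene0.png

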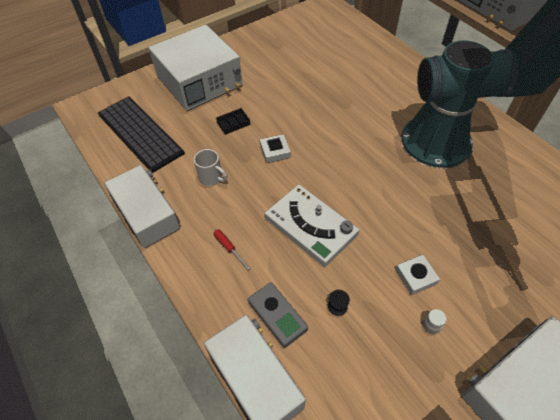

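```bash
cat > h.py <<'E'
import numpy as np
from scipy.spatial.transform import Rotation as Rn
def ray(p,cp,z,Twc=None):
    u,v=p
    d=np.array([(u-cp['cx'])/cp['fx'],(v-cp['cy'])/cp['fy'],1])
    if Twc is None:
        R=np.array(cp['R']);t=np.array(cp['t']); o=-R.T@t; d=R.T@d
    else:
        o=Twc[:3,3]; d=Twc[:3,:3]@d
    return o+d*(z-o[2])/d[2]
def wristT(obs,cp):
    T=np.eye(4);T[:3,:3]=Rn.from_quat(obs['tool_rot']).as_matrix();T[:3,3]=obs['position'];return T@np.array(cp['T_tool_cam'])
def proj(X,cp,Twc=None):
    X=np.atleast_2d(X)
    if Twc is None: c=X@np.array(cp['R']).T+np.array(cp['t'])
    else: c=(X-Twc[:3,3])@Twc[:3,:3]
    return np.c_[cp['fx']*c[:,0]/c[:,2]+cp['cx'],cp['fy']*c[:,1]/c[:,2]+cp['cy']]
def ctl(pose,P):
    x,y,a=pose;P=np.atleast_2d(np.array(P,float));c,s=np.cos(a),np.sin(a)
    return np.c_[x+c*P[:,0]-s*P[:,1],y+s*P[:,0]+c*P[:,1],P[:,2]]
def arc(th,r=100,z=44): 
    th=np.atleast_1d(th); return np.c_[-70+r*np.cos(th),r*np.sin(th),np.full(len(th),z)]
E
python3 - <<'E'
from h import *
from station import robot
cp=robot.camera_params("top")
for n,p,z in [("TL",(317,247),34),("TR",(505,212),34),("BR",(531,328),34),("BL",(336,364),34),("knob",(355,337),54),("m1",(366,296),44),("m2",(389,274),44),("m3",(418,263),44),("m4",(448,262),44),("m5",(481,275),44),("adapter base",(432,318),34),("sq",(678,354),42),("rd",(174,400),42),("mug",(703,155),90),("jar",(70,345),60),("spool",(228,215),50)]:
    print(n,ray((p[0]/2.5+110-.2,p[1]/2.5+110-.2),cp,z).round(1))
o=robot.observe();print(Rn.from_quat(o['tool_rot']).as_matrix().round(3))
E
```

```text
TL [606.3 152.7  34. ]
TR [648.2 -79.7  34. ]
BR [ 503.9 -108.7   34. ]
BL [462. 128.  34.]
knob [492.5 103.6  54. ]
m1 [543.4  91.3  44. ]
m2 [570.2  63.3  44. ]
m3 [583.5  27.9  44. ]
m4 [584.4  -8.7  44. ]
m5 [568.  -48.7  44. ]
adapter base [517.1  11.4  34. ]
sq [ 470.3 -283.5   42. ]
rd [419.7 321.7  42. ]
mug [ 703.5 -314.6   90. ]
jar [484.9 444.7  60. ]
spool [644.3 260.8  50. ]
[[-0.     0.375  0.927]
 [-0.     0.927 -0.375]
 [-1.    -0.    -0.   ]]
```

Call:
{"name": "play_rows", "arguments": {"targets": [0.5,-7.4,9.6,-2,0,0,0,1,-15,19.2,-4,0,0,0,1,-15,19.2,-4,0,0,0,1,-15,19.2,-4,0,0,0,1,-15,19.2,-4,0,0,0], "newtons": 20}}

```text
clock: 1.27
position: [376.9, 293.9, 392.6]
tool_rot: [-0.062, 0.704, 0.062, 0.705]
ft_force: [1.3, 0.4, 0.2]
finger_gap: 0.002
```

Call:
{"name": "play_rows", "arguments": {"targets": [0.5,-11.5,4.2,0,0,0,0,0.5,-11.5,4.2,0,0,0,0,0.5,-11.5,4.2,0,0,0,0,0.5,-11.5,4.2,0,0,0,0,0.5,-11.5,4.2,0,0,0,0]}}

```text
clock: 1.9
position: [531.2, 26.9, 380.4]
tool_rot: [-0.061, 0.704, 0.062, 0.705]
ft_force: [0.3, 0.7, 0.1]
finger_gap: -0.003
```

```bash
python3 - <<'E'
from h import *
from station import robot
import cv2
o=robot.observe(); im=robot.snapshot("wrist"); cv2.imwrite("pics/w1.png",im)
print(o); import pickle; pickle.dump((o,robot.camera_params("wrist")),open("w1.pkl","wb"))
T=wristT(o,robot.camera_params("wrist"))
im2=im.copy()
pose=(555,23,.175)
for X,c in ((ctl(pose,arc(np.array([.76,.38,0,-.38,-.76]))),(0,0,255)),(ctl(pose,[[-75,-120,34],[75,-120,34],[75,120,34],[-75,120,34],[-47,92,54]]),(0,255,0))):
    for u,v in proj(X,robot.camera_params("wrist"),T): cv2.circle(im2,(int(round(u)),int(round(v))),3,c,1)
cv2.imwrite("pics/w1o.png",im2)
E
```

```text
{'clock': 1.9, 'joint_pos': array([-7.95798222e-02,  2.85498332e-01,  1.68807277e+00,  7.11054315e-04,
        1.16611076e+00, -1.82460356e+00]), 'joint_velocities': array([-0.75807805,  0.29152579, -0.37692952,  0.00638367,  0.08193747,
       -0.75672302]), 'effort': array([  3.13851804, -48.48567009, -23.79173398,  -0.30021376,
         0.12595473,   0.94142731]), 'position': array([531.22950962,  26.88480855, 380.38322988]), 'tool_rot': array([-0.0613065 ,  0.7037291 ,  0.06153828,  0.70513822]), 'ft_force': array([0.28381874, 0.67705902, 0.12776913]), 'ft_torque': array([ 0.01537431,  0.03642003, -0.01241383]), 'finger_gap': -0.002876387260690925}
```

View pics/w1o.png

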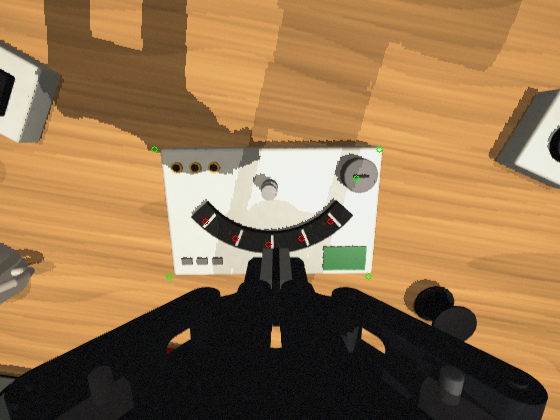

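Call:
{"name": "play_rows", "arguments": {"targets": [0,0,-0.8,0,0,0,0,0,0,-0.8,0,0,0,0,0,0,-0.8,0,0,0,0]}}

```text
clock: 2.33
position: [514.6, 19.3, 380.5]
tool_rot: [-0.063, 0.702, 0.06, 0.707]
ft_force: [-0.6, -0.5, -0.5]
finger_gap: -0.001
```

```bash
python3 - <<'E'
from h import *
from station import robot
import cv2,pickle
o=robot.observe(); im=robot.snapshot("wrist"); cv2.imwrite("pics/w2.png",im)
print(o['joint_pos'],o['joint_velocities'],o['position'],robot.observe()['position'],o['ft_force']); pickle.dump((o,robot.camera_params("wrist")),open("w2.pkl","wb"))
cv2.imwrite("pics/w2c.png",cv2.resize(im[130:300,140:400],None,fx=3,fy=3,interpolation=cv2.INTER_CUBIC))
E
```

```text
[-0.09543264  0.26027798  1.72466651 -0.00375421  1.15001172 -1.83803086] [ 0.00683614  0.00622758 -0.01252536 -0.00085064 -0.00194165 -0.00247591] [514.55991151  19.27344616 380.52314698] [514.85030584  19.36589359 380.58404985] [-0.616239   -0.49024238 -0.50107519]
```

View pics/w2c.png

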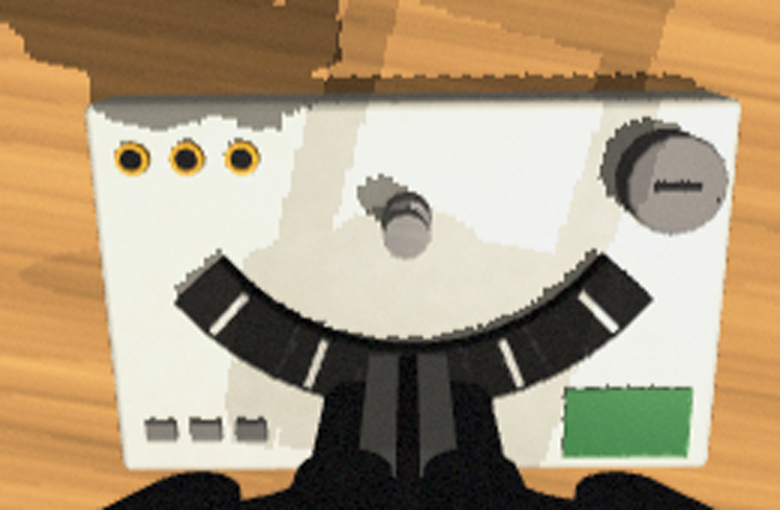

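```bash
python3 - <<'E'
from h import *
import pickle
from scipy.optimize import least_squares
o,cp=pickle.load(open("w2.pkl","rb"));T=wristT(o,cp)
px=np.array([(90,103),(739,101),(706,467),(128,468),(599,311),(512,363),(316,363),(230,314),(677,186)])/3-1/3+[140,130]
P=np.vstack([[[-75,-120,34],[-75,120,34],[75,120,34],[75,-120,34]],arc([.76,.38,-.38,-.76]),[[-47,92,54]]])
for idx in (range(9),range(4),range(4,8)):
    idx=list(idx)
    f=lambda q:(proj(ctl(q,P[idx]),cp,T)-px[idx]).ravel()
    s=least_squares(f,(555,23,.175)); print(s.x.round(3),f(s.x).reshape(-1,2).round(1).tolist())
# free tilt
def g(q):
    T2=T.copy();T2[:3,:3]=T[:3,:3]@Rn.from_rotvec([q[3],q[4],0]).as_matrix();T2[2,3]+=q[5]
    return np.r_[(proj(ctl(q[:3],P),cp,T2)-px).ravel()]
s=least_squares(g,(555,23,.175,0,0,0));print(s.x.round(3),g(s.x).reshape(-1,2).round(1).tolist())
print(Rn.from_quat(o['tool_rot']).as_matrix().round(4))
E
```

```text
[5.52707e+02 2.76660e+01 1.78000e-01] [[-3.0, -0.3], [2.7, -0.9], [1.3, 1.2], [-2.3, 1.6], [-0.0, 0.2], [0.1, -0.2], [0.3, 0.1], [0.0, -0.3], [0.8, 0.1]]
[5.52622e+02 2.80140e+01 1.77000e-01] [[-2.7, -0.4], [3.1, -0.9], [1.6, 1.3], [-2.1, 1.5]]
[5.52767e+02 2.75530e+01 1.80000e-01] [[-0.1, 0.1], [-0.0, -0.2], [0.2, 0.2], [-0.1, -0.1]]
[ 5.52726e+02  2.63340e+01  1.78000e-01  6.00000e-03 -4.00000e-03
  5.88300e+00] [[-0.7, 0.6], [0.9, -0.0], [0.2, 0.5], [-0.7, 0.5], [-0.9, -0.1], [-0.3, -0.7], [1.0, -0.5], [1.2, -0.7], [-0.7, 0.4]]
[[ 0.0063 -0.1724  0.985 ]
 [-0.004   0.985   0.1725]
 [-1.     -0.0051  0.0055]]
```

Call:
{"name": "play_rows", "arguments": {"targets": [2.6,1.4,0.8,0,0,0,0,5.2,2.82,1.64,0,0,0,0,5.2,2.82,1.64,0,0,0,0,5.2,2.82,1.64,0,0,0,0,5.2,2.82,1.64,0,0,0,0]}}

```text
clock: 3.0
position: [544.2, 95.6, 251.5]
tool_rot: [-0.063, 0.702, 0.06, 0.707]
ft_force: [0.8, -0.7, 1.5]
finger_gap: -0.002
```

```bash
python3 - <<'E'
from h import *
from station import robot
import cv2,pickle
obs=[];
for i in range(4):
    o=robot.observe(); im=robot.snapshot("wrist"); obs.append(o); print(o['position'].round(2),Rn.from_quat(o['tool_rot']).as_matrix()[:,0].round(4),Rn.from_quat(o['tool_rot']).as_matrix()[:2,2].round(4),o['ft_force'].round(2))
o=obs[-1]
o['position']=np.mean([x['position'] for x in obs],0);q=np.mean([x['tool_rot'] for x in obs],0);o['tool_rot']=q/np.linalg.norm(q)
cp=robot.camera_params("wrist");pickle.dump((o,cp),open("w3.pkl","wb"));cv2.imwrite("pics/w3.png",im)
T=wristT(o,cp);im2=cv2.resize(im,(784,588),interpolation=cv2.INTER_CUBIC)
pose=(552.7,27.6,.18)
tip=o['position']+173*Rn.from_quat(o['tool_rot']).as_matrix()[:,0]
for X,c in ((ctl(pose,arc([.76,.38,0,-.38,-.76])),(0,0,255)),(ctl(pose,[[-75,120,34],[-47,92,54]]),(0,255,0)),(tip,(255,0,255))):
    for u,v in proj(X,cp,T)*1.4: cv2.circle(im2,(int(round(u)),int(round(v))),4,c,1)
cv2.imwrite("pics/w3o.png",im2)
o2=robot.observe();im=robot.snapshot("top");cv2.imwrite("pics/top3.png",im);
im=robot.snapshot("scene");cv2.imwrite("pics/sc3.png",im);print(o2['clock'])
E
```

```text
[544.16  95.58 251.46] [ 0.0079 -0.0043 -1.    ] [0.9847 0.1738] [ 0.82 -0.71  1.47]
[544.31  95.25 251.84] [ 0.0087 -0.0042 -1.    ] [0.9849 0.1731] [ 0.4  -0.43  0.38]
[544.39  95.02 252.04] [ 0.0093 -0.0042 -0.9999] [0.9849 0.1726] [ 0.83 -0.3   0.72]
[544.37  94.92 252.03] [ 0.0093 -0.0041 -0.9999] [0.985  0.1723] [0.79 0.53 0.02]
3.2
```

View pics/w3o.png

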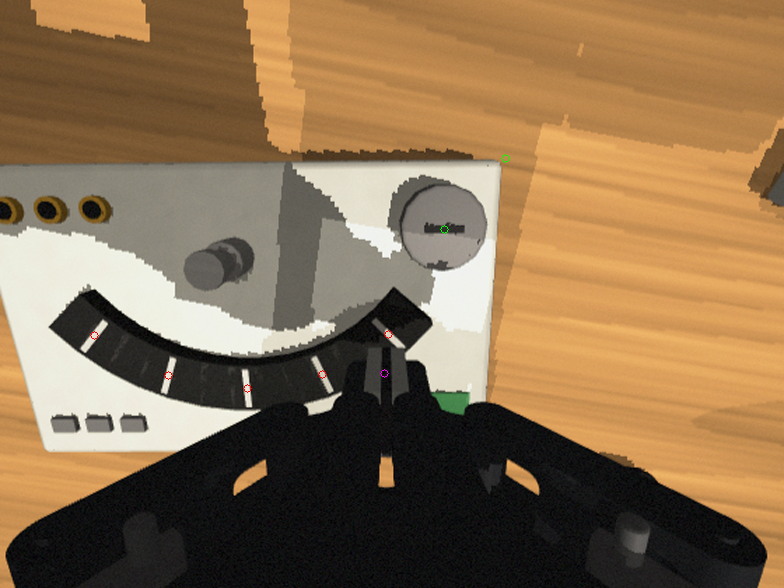

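```bash
cat >> h.py <<'E'
POSE=(552.7,27.6,.18)
def avg(n=4):
    from station import robot
    ob=[]
    for i in range(n): ob.append(robot.observe()); robot.snapshot("wrist")
    ob=ob+[robot.observe()]
    return {k:np.mean([o[k] for o in ob],0) for k in ('position','tool_rot','ft_force')}|{'clock':ob[-1]['clock']}
def plan(o,tips,yaw=.18):
    R=Rn.from_quat(o['tool_rot']).as_matrix()
    z=np.array([np.cos(yaw),np.sin(yaw),0]);x=np.array([0,0,-1.]);Rt=np.c_[x,np.cross(z,x),z]
    w=Rn.from_matrix(R.T@Rt).as_rotvec()/np.deg2rad(8)
    for t in np.atleast_2d(tips): print((R.T@(t-173*x-o['position'])/25).round(3),w.round(3))
def tip(o): return o['position']+173*Rn.from_quat(o['tool_rot']).as_matrix()[:,0]
E
python3 - <<'E'
from h import *
o=avg(1);t=ctl(POSE,arc(.77))[0];print(tip(o),t)
plan(o,[[t[0],t[1],z] for z in (60,50,46)])
E
```

```text
[545.51931976  94.21237411  78.38336118] [541.99925045  96.40948034  44.        ]
[ 0.734  0.077 -0.078] [-0.05   0.053  0.039]
[ 1.134  0.079 -0.081] [-0.05   0.053  0.039]
[ 1.294  0.08  -0.082] [-0.05   0.053  0.039]
```

Call:
{"name": "play_rows", "arguments": {"targets": [0.7,0.08,-0.08,-0.05,0.053,0.039,0,1.13,0.08,-0.08,-0.05,0.053,0.039,0,1.13,0.08,-0.08,-0.05,0.053,0.039,0,1.13,0.08,-0.08,-0.05,0.053,0.039,0]}}

```text
clock: 3.85
position: [542.0, 96.5, 222.7]
tool_rot: [-0.064, 0.705, 0.064, 0.704]
ft_force: [-0.8, -0.2, -0.0]
finger_gap: -0.001
```

```bash
python3 - <<'E'
from h import *
from station import robot
import cv2
o=avg(6);t=ctl(POSE,arc(.77))[0];print(o,tip(o),t)
plan(o,[[t[0],t[1],z] for z in (46,42,40)])
im=robot.snapshot("wrist")
cp=robot.camera_params("wrist");T=wristT(o,cp);im2=cv2.resize(im,(784,588),interpolation=cv2.INTER_CUBIC)
for X,c in ((ctl(POSE,arc([.76,.38,0,-.38,-.76])),(0,0,255)),(tip(o),(255,0,255))):
    for u,v in proj(X,cp,T)*1.4: cv2.circle(im2,(int(round(u)),int(round(v))),4,c,1)
cv2.imwrite("pics/w4o.png",im2)
E
```

```text
{'position': array([542.14654021,  96.47203395, 223.12924985]), 'tool_rot': array([-0.06357092,  0.70421208,  0.06354172,  0.70427728]), 'ft_force': array([-0.14590283,  0.01928073, -0.00158792]), 'clock': 4.15} [542.16306822  96.46635446  50.12925073] [541.99925045  96.40948034  44.        ]
[ 0.165 -0.001 -0.006] [0.    0.001 0.   ]
[ 0.325 -0.001 -0.006] [0.    0.001 0.   ]
[ 0.405 -0.001 -0.006] [0.    0.001 0.   ]
```

View pics/w4o.png

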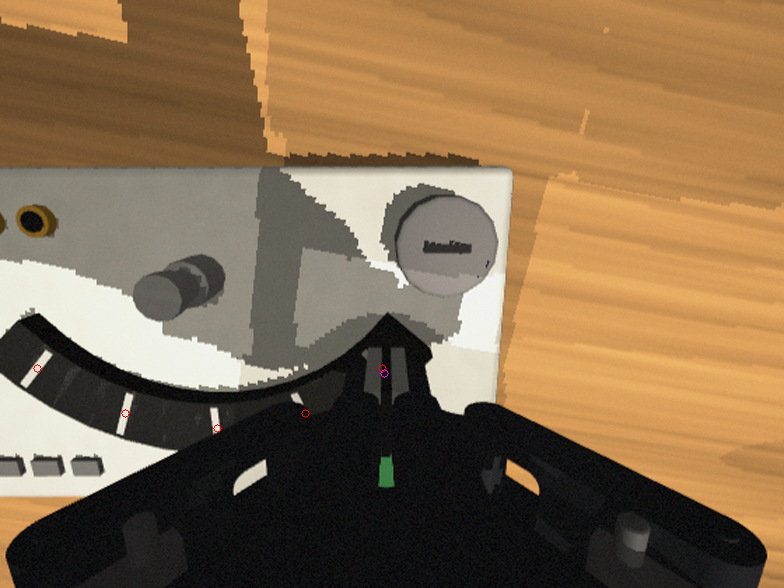

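Call:
{"name": "play_rows", "arguments": {"targets": [0.1,0,0,0,0,0,0,0.2,0,0,0,0,0,0,0.3,0,0,0,0,0,0,0.34,0,0,0,0,0,0,0.34,0,0,0,0,0,0]}}

```text
clock: 4.82
position: [542.1, 96.5, 214.7]
tool_rot: [-0.064, 0.704, 0.064, 0.704]
ft_force: [0.0, -0.3, 2.3]
finger_gap: -0.003
```

```bash
python3 - <<'E'
from h import *
o=avg(8);print(o,tip(o))
E
```

```text
{'position': array([542.07590148,  96.47416972, 214.81285143]), 'tool_rot': array([-0.06355021,  0.7041524 ,  0.06353947,  0.70433905]), 'ft_force': array([-0.46996148,  0.00400444,  2.189179  ]), 'clock': 5.225} [542.12161694  96.47565816  41.81285747]
```

```bash
cat > s.py <<'E'
from h import *
from station import robot
import sys
th0=float(sys.argv[1]);n=int(sys.argv[2]);z=float(sys.argv[3]);d=float(sys.argv[4])
o=robot.observe();t=tip(o)
c=np.array(ctl(POSE,[[-70,0,44]])[0]);v=t-c
print(o['clock'],'tip',t.round(2),'r',np.hypot(v[0],v[1]).round(2),'th',(np.arctan2(v[1],v[0])-POSE[2]).round(4),o['ft_force'].round(2))
plan(o,[[*ctl(POSE,arc(th0-d*i))[0][:2],z] for i in range(n)],.18)
E
python3 s.py .77 6 39.8 .06
```

```text
5.225 tip [542.15  96.47  41.81] r 100.14 th 0.7691 [-0.75 -0.01  2.4 ]
[ 0.08  -0.002 -0.004] [-0.     0.002  0.   ]
[ 0.08  -0.179  0.158] [-0.     0.002  0.   ]
[ 0.08  -0.365  0.309] [-0.     0.002  0.   ]
[ 0.081 -0.561  0.448] [-0.     0.002  0.   ]
[ 0.081 -0.764  0.575] [-0.     0.002  0.   ]
[ 0.081 -0.975  0.691] [-0.     0.002  0.   ]
```

Call:
{"name": "play_rows", "arguments": {"targets": [0.08,0,0,0,0,0,0,0.08,-0.18,0.16,0,0,0,0,0.08,-0.365,0.31,0,0,0,0,0.08,-0.56,0.45,0,0,0,0,0.08,-0.765,0.575,0,0,0,0]}}

```text
clock: 5.85
position: [560.1, 79.9, 212.8]
tool_rot: [-0.063, 0.704, 0.064, 0.704]
ft_force: [-1.3, 1.5, 2.5]
finger_gap: -0.002
```

```bash
python3 s.py .49 6 39.8 .06
```

```text
5.85 tip [560.18  79.91  39.82] r 100.16 th 0.5241 [-1.26  1.47  2.53]
[ 0.001 -0.123  0.064] [-0.001  0.004  0.   ]
[ 0.001 -0.338  0.171] [-0.001  0.004  0.   ]
[ 0.001 -0.559  0.264] [-0.001  0.004  0.   ]
[ 0.001 -0.785  0.344] [-0.001  0.004  0.   ]
[ 1.000e-03 -1.015e+00  4.110e-01] [-0.001  0.004  0.   ]
[ 1.00e-03 -1.25e+00  4.63e-01] [-0.001  0.004  0.   ]
```

Call:
{"name": "play_rows", "arguments": {"targets": [0,-0.2,0.1,0,0,0,0,0,-0.4,0.2,0,0,0,0,0,-0.6,0.28,0,0,0,0,0,-0.8,0.35,0,0,0,0,0,-1.015,0.41,0,0,0,0]}}

```text
clock: 6.48
position: [574.9, 56.5, 212.9]
tool_rot: [-0.063, 0.704, 0.064, 0.705]
ft_force: [-1.0, 2.1, 2.9]
finger_gap: -0.001
```

```bash
python3 s.py .22 6 39.8 .06
```

```text
6.475 tip [575.03  56.53  39.88] r 100.18 th 0.2467 [-0.98  2.12  2.92]
[ 0.003 -0.106  0.023] [-0.001  0.005 -0.   ]
[ 0.003 -0.341  0.068] [-0.001  0.005 -0.   ]
[ 0.003 -0.579  0.099] [-0.001  0.005 -0.   ]
[ 0.003 -0.819  0.116] [-0.001  0.005 -0.   ]
[ 0.003 -1.059  0.118] [-0.001  0.005 -0.   ]
[ 0.003 -1.298  0.106] [-0.001  0.005 -0.   ]
```

Call:
{"name": "play_rows", "arguments": {"targets": [0,-0.2,0.04,0,0,0,0,0,-0.4,0.075,0,0,0,0,0,-0.62,0.1,0,0,0,0,0,-0.84,0.116,0,0,0,0,0,-1.06,0.118,0,0,0,0]}}

```text
clock: 7.1
position: [582.7, 30.6, 212.9]
tool_rot: [-0.063, 0.704, 0.064, 0.705]
ft_force: [-0.2, 2.5, 3.0]
finger_gap: 0.0
```

```bash
python3 s.py -.05 6 39.8 .06
```

```text
7.1 tip [582.86  30.62  39.9 ] r 100.25 th -0.0242 [-0.15  2.46  3.01]
[ 0.004 -0.103 -0.007] [-0.001  0.007 -0.   ]
[ 0.004 -0.342 -0.026] [-0.001  0.007 -0.   ]
[ 0.004 -0.58  -0.06 ] [-0.001  0.007 -0.   ]
[ 0.004 -0.815 -0.107] [-0.001  0.007 -0.   ]
[ 0.004 -1.047 -0.169] [-0.001  0.007 -0.   ]
[ 0.004 -1.275 -0.245] [-0.001  0.007 -0.   ]
```

Call:
{"name": "play_rows", "arguments": {"targets": [0,-0.2,-0.015,0,0,0,0,0,-0.4,-0.035,0,0,0,0,0,-0.62,-0.07,0,0,0,0,0,-0.83,-0.11,0,0,0,0,0,-1.05,-0.17,0,0,0,0]}}

```text
clock: 7.72
position: [583.3, 3.6, 212.9]
tool_rot: [-0.063, 0.704, 0.064, 0.705]
ft_force: [1.1, 2.3, 3.8]
finger_gap: 0.004
```

```bash
python3 s.py -.32 6 39.8 .06
```

```text
7.725 tip [583.51   3.67  39.94] r 100.33 th -0.2939 [1.11 2.28 3.82]
[ 0.006 -0.096 -0.036] [-0.001  0.009  0.001]
[ 0.006 -0.322 -0.118] [-0.001  0.009  0.001]
[ 0.006 -0.542 -0.214] [-0.001  0.009  0.001]
[ 0.005 -0.756 -0.322] [-0.001  0.009  0.001]
[ 0.005 -0.963 -0.443] [-0.001  0.009  0.001]
[ 0.005 -1.162 -0.577] [-0.001  0.009  0.001]
```

Call:
{"name": "play_rows", "arguments": {"targets": [0,-0.19,-0.07,0,0,0,0,0,-0.38,-0.145,0,0,0,0,0,-0.58,-0.235,0,0,0,0,0,-0.77,-0.33,0,0,0,0,0,-0.963,-0.443,0,0,0,0]}}

```text
clock: 8.35
position: [576.7, -22.4, 213.0]
tool_rot: [-0.064, 0.704, 0.063, 0.705]
ft_force: [1.2, 2.7, 4.3]
finger_gap: -0.003
```

```bash
python3 s.py -.59 5 39.8 .045
```

```text
8.35 tip [576.94 -22.37  39.97] r 100.36 th -0.5623 [1.19 2.66 4.26]
[ 0.007 -0.087 -0.062] [-0.001  0.011  0.001]
[ 0.007 -0.234 -0.166] [-0.001  0.011  0.001]
[ 0.007 -0.376 -0.276] [-0.001  0.011  0.001]
[ 0.006 -0.514 -0.392] [-0.001  0.011  0.001]
[ 0.006 -0.646 -0.514] [-0.001  0.011  0.001]
```

Call:
{"name": "play_rows", "arguments": {"targets": [0,-0.18,-0.13,0,0,0,0,0,-0.36,-0.265,0,0,0,0,0,-0.514,-0.392,0,0,0,0,0,-0.67,-0.535,0,0,0,0,0,-0.68,-0.55,0,0,0,0]}}

```text
clock: 8.98
position: [566.0, -42.0, 213.0]
tool_rot: [-0.064, 0.704, 0.063, 0.705]
ft_force: [0.9, 0.7, 3.3]
finger_gap: 0.0
```

```bash
python3 s.py -.78 2 39.8 0; python3 -c "
from h import *
o=avg(3);print(o['ft_force'])"; python3 s.py -.78 2 39.8 0
```

```text
8.975 tip [566.25 -42.07  40.  ] r 100.28 th -0.7862 [0.89 0.74 3.32]
[0.008 0.022 0.019] [-0.002  0.01   0.004]
[0.008 0.022 0.019] [-0.002  0.01   0.004]
[ 0.47466953 -0.67594793  3.53913131]
9.125 tip [566.28 -41.98  39.94] r 100.26 th -0.7853 [ 0.13 -2.22  3.47]
[0.006 0.017 0.014] [0.002 0.007 0.006]
[0.006 0.017 0.014] [0.002 0.007 0.006]
```

Call:
{"name": "play_rows", "arguments": {"targets": [-1.5,0,0,0,0,0,0,-3.5,0,0,0,0,0,0,-5.5,-1.8,-0.8,0,0,0,0,-5.8,-4.2,-1.8,0,0,0,0,-5.8,-6.5,-2.8,0,0,0,0]}}

```text
clock: 9.75
position: [527.9, -206.5, 358.9]
tool_rot: [-0.065, 0.703, 0.064, 0.705]
ft_force: [0.1, -1.0, 0.2]
finger_gap: -0.001
```

```bash
python3 - <<'E'
from h import *
from station import robot
o=robot.observe();print(o['clock'],tip(o)); plan(o,[[475+39,-283+7,186]])
E
```

```text
9.75 [ 528.36521521 -206.82541244  185.94472012]
[ 1.000e-03 -2.632e+00 -1.050e+00] [0.013 0.016 0.015]
```

Call:
{"name": "play_rows", "arguments": {"targets": [0,-2.6,-1.05,0,0,0,0,0,-2.6,-1.05,0,0,0,0,0,-2.6,-1.05,0,0,0,0,0,-2.6,-1.05,0,0,0,0]}}

```text
clock: 10.25
position: [513.9, -273.6, 358.5]
tool_rot: [-0.065, 0.704, 0.064, 0.705]
ft_force: [-0.4, -0.8, -0.1]
finger_gap: 0.001
```

```bash
python3 - <<'E'
from h import *
from station import robot
import cv2
o=avg(3);im=robot.snapshot("wrist");cp=robot.camera_params("wrist");T=wristT(o,cp)
print(o['position'],o['clock'])
for q in ("square_top","square_box","round_box"):
    r=robot.cut_out(q,"wrist")
    for d in r[:3]:
        p=np.array(d["xy"])*[560,420]; print(q,p,d['confidence'],d['region'].sum(),ray(p,cp,42,T))
        if q=="square_top" and d is r[0]:
            ys,xs=np.nonzero(d['region']);print(xs.min(),xs.max(),ys.min(),ys.max(),ray((xs.mean(),ys.mean()),cp,42,T))
im2=cv2.resize(im,(784,588));cv2.imwrite("pics/w5.png",im2)
E
```

```text
[ 514.04771425 -273.60944921  358.72797447] 10.4
square_top [278.208 152.418] 0.59 6878 [ 463.75183203 -279.59807576   42.        ]
224 333 99 208 [ 465.78823823 -279.78272646   42.        ]
square_box [280.    155.316] 0.78 6929 [ 466.15250911 -277.37681814   42.        ]
```

View pics/w5.png

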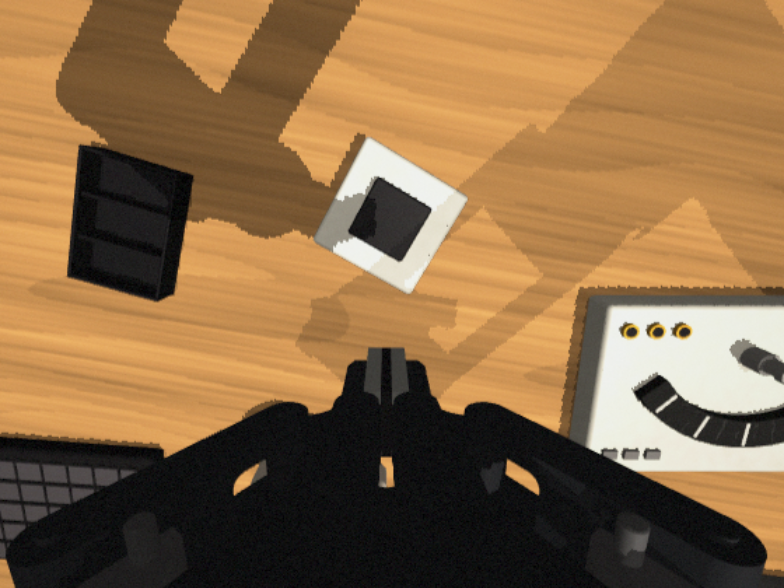

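```bash
python3 - <<'E'
from h import *
from station import robot
o=avg(1);cp=robot.camera_params("wrist");T=wristT(o,cp)
t=ray((279.3,156.6),cp,42,T);print(t,tip(o)); plan(o,[[t[0],t[1],z] for z in (60,50)])
E
```

```text
[ 467.77640611 -279.12676951   42.        ] [ 514.50520943 -274.95296398  186.10891932]
[ 5.04   0.171 -1.864] [0.019 0.016 0.016]
[ 5.44   0.172 -1.865] [0.019 0.016 0.016]
```

Call:
{"name": "play_rows", "arguments": {"targets": [1.5,0.17,-1.865,0.019,0.016,0.016,0,3.5,0.17,-1.865,0.019,0.016,0.016,0,5,0.17,-1.865,0.019,0.016,0.016,0,5.3,0.17,-1.865,0.019,0.016,0.016,0,5.3,0.17,-1.865,0.019,0.016,0.016,0]}}

```text
clock: 11.28
position: [468.1, -279.4, 226.8]
tool_rot: [-0.064, 0.704, 0.064, 0.704]
ft_force: [0.5, -0.4, 0.4]
finger_gap: 0.006
```

```bash
python3 - <<'E'
from h import *
from station import robot
import cv2
o=avg(4);print(o['position'],o['ft_force'],tip(o)); plan(o,[[467.8,-279.1,z] for z in (42,36.5)])
im=robot.snapshot("wrist");cv2.imwrite("pics/w6.png",im[100:400,100:460])
E
```

```text
[ 468.44419314 -279.67329448  227.66990405] [ 0.4078732  -0.32086952  0.4242468 ] [ 468.72917663 -279.88786343   54.67027184]
[ 0.507  0.028 -0.022] [0.001 0.01  0.011]
[ 0.727  0.028 -0.022] [0.001 0.01  0.011]
```

View pics/w6.png

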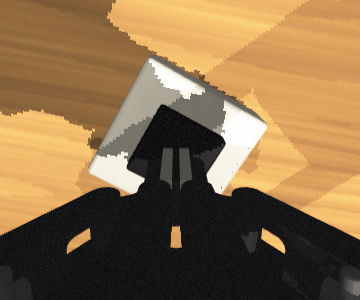

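Call:
{"name": "play_rows", "arguments": {"targets": [0.3,0.03,-0.02,0,0.01,0.01,0,0.5,0.03,-0.02,0,0.01,0.01,0,0.6,0.03,-0.02,0,0.01,0.01,0,0.73,0.03,-0.02,0,0.01,0.01,0,0.73,0.03,-0.02,0,0.01,0.01,0]}}

```text
clock: 12.15
position: [467.8, -279.0, 209.6]
tool_rot: [-0.064, 0.704, 0.063, 0.704]
ft_force: [0.8, 0.6, 3.6]
finger_gap: 0.003
```

```bash
python3 - <<'E'
from h import *
o=avg(6);print(o['position'],o['ft_force'],tip(o)); plan(o,[[467.8,-279.1,z] for z in (36,)])
E
```

```text
[ 467.78868239 -279.00509015  209.64459347] [-0.34558707  0.41001053  3.79863184] [ 467.87704458 -279.08473867   36.64463437]
[ 0.026 -0.004 -0.   ] [0.    0.003 0.004]
```

Call:
{"name": "play_rows", "arguments": {"targets": [0.03,0,0,0,0,0,0,0.03,0,0,0,0,0,0,-0.5,0,0,0,0,0,0,-2,0,0,0,0,0,0,-4,0,0,0,0,0,0]}}

```text
clock: 13.08
position: [467.1, -278.5, 309.9]
tool_rot: [-0.063, 0.705, 0.064, 0.704]
ft_force: [0.5, -0.3, -0.1]
finger_gap: -0.002
```

Call:
{"name": "play_rows", "arguments": {"targets": [-1.5,0,0,0,0,0,0,-1.5,0,0,0,0,0,0,-1.5,0,0,0,0,0,0]}}

```text
clock: 13.45
position: [466.8, -278.3, 347.2]
tool_rot: [-0.063, 0.705, 0.064, 0.703]
ft_force: [0.3, -0.1, 0.2]
finger_gap: 0.002
```

```bash
python3 - <<'E'
from h import *
from station import robot
import cv2
print(robot.observe()['position'],robot.observe()['clock'])
for n in ("top","scene"): cv2.imwrite(f"pics/{n}9.png",robot.snapshot(n))
a=cv2.imread("pics/top0.png");b=cv2.imread("pics/top9.png")
cv2.imwrite("pics/cmp.png",np.hstack([cv2.resize(x[110:320,110:430],(400,262)) for x in (a,b)]))
E
```

```text
[ 466.77409275 -278.30509384  347.19022808] 13.45
```

View pics/cmp.png

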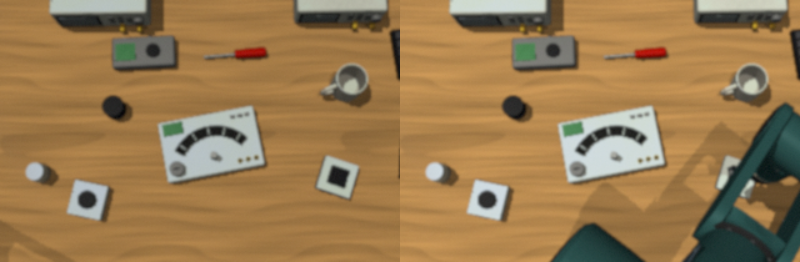

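View pics/scene9.png

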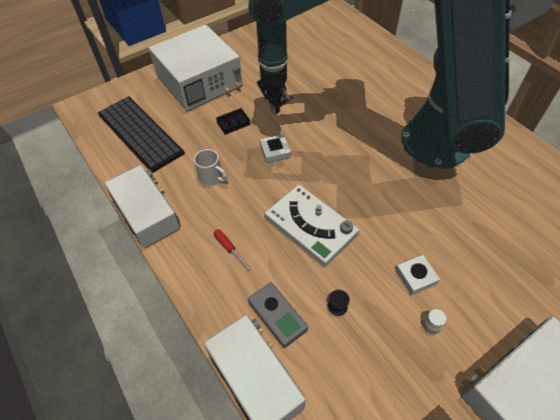

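The before and after top views show the controller (crop centre about 210,145), the adapter, the spool, the mug and the round box in the same places. In the scene view the fingers are clear above the square box (275,148), and nothing has moved.

```bash
python3 -c "
from station import robot
print(robot.hand_in())"
```

```text
the job is handed in; nothing more can be done
None
```

I swiped the strip over all five marks, pressed the square button, lifted clear and handed the job in at about 13.5 s of the 58 s. No verdict was reported.

- **Strip:** With the fingers shut, I touched down 1 mm before mark 1 (arc angle +0.77). I slid without lifting to just past mark 5 (−0.785). Fingertip height at each check put the strip about 4 mm down during the slide. Wrist force read 2.2–4.3 N vertically, and the fingertips stayed within 0.4 mm of the strip's centre line as I had located it.
- **Square button:** I pressed it straight down about 5.5 mm, judged from fingertip height and 3.8 N, which matches the spring figures given. Then I lifted well clear; the force reading was back to about zero.
- **Surroundings:** Camera pictures before and after show nothing moved, including the round box. In the last top view the arm partly hides the square box, but it shows in place in the scene view.

**Checks that disagreed:**
- The first rough estimate from the top camera put the controller about 5 mm from where the wrist camera did. I used the wrist fit because its marks matched to about 0.3 pixels at several heights.
- Late in the slide the force read up to 4.3 N, where about 3 N was expected for that depth. The height held constant, so I took it as friction or sensor noise.

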